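Park a bench vacuum pump just past its compression peak

ROBOT

A 7-joint arm with a two-finger parallel gripper is mounted at the origin on a cart in front of the work surface, level with it; the furniture and walls round the work are solid. World frame = base frame: x ahead of the robot, y to its left, z up, the work surface at z = 0. Lengths are in m, angles in rad, forces in N, time in s.
With the tool pointing down it reaches from about 0.425 to 0.95 m from the base axis. Payload 4.7 kg.
Tool frame: the origin (TCP) lies between the finger pads; the fingertips stand 11 mm ahead of it and the grasp point (between the pads) lies 8 mm behind it (env.finger_overhang is the z of the fingertips in the tool frame, in m); z points along the fingers, y is the line along which they close (so a half turn about z gives the same grasp; the last joint's range is limited). The gripper opens to 85 mm and grips with 20 to 120 N. Pads are 22 mm wide; open, the fingers measure 114 mm over their backs; the gripper's body (76 mm by 85 mm) begins 54 mm behind the grasp point. The pads swing forward as they close: fully open they stand 13 mm farther back than shut.
Start: joints at [1.083, 0.469, -0.049, 1.532, 0.024, 1.141, -0.082], TCP at [0.299, -0.605, 0.242] pointing down, gripper open.
Joint ranges: [-2.59, 2.59], [-0.33, 1.99], [-1.39, 1.29], [0.1, 2.45], [-1.04, 4.18], [0.21, 1.99], [-2.66, 2.66]. Speed limits (rad/s): [2.57, 2.57, 3.14, 3.14, 3.14, 3.14, 3.14].

INTERFACE

Orientations are given as a rotation vector (axis times angle).
In Python, from bench import get_state, grab_frame, camera_info, job, env gives the robot as it stands.
- The arm moves only by the shell command python3 -m inch 'ROWS'. ROWS is JSON, a list of rows, each a list of 5 numbers: the closure in counts, from 0 (fully open) to 255 (shut), then the shift along the tool's x, y, z in m, then the turn about the tool's z in degrees. In form: [[hand, tx, ty, tz, spin], ...]. A call has 1 to 10 rows; each row is the pose to reach, as a shift and turn from the pose commanded when the call began, along the tool's axes at that moment; what a row does not reach only later rows make up. A row lasts 1/10 s, in which the tool goes at most 50 mm and 8.59 degrees, less where a joint would pass 70% of its speed; a pose out of reach is approached as far as the arm can. A call with a gripper value outside its range is refused whole. The fingers move at their own pace and stop on an object; the grip force is fixed at half the most. Time passes only in rows, so rows that repeat a pose let the fingers close. It gives the time, the measured TCP pose, the force, the opening and the grip force at its end, in the units of the state.
- get_state(): the state, without advancing time (a new reading comes with each control period).
- grab_frame(name): name is "scene" or "top" or "wrist"; returns the picture (400x640x3 uint8, blue, green, red); there is no depth.
- camera_info(name): a dict with "K" (3x3 intrinsics, pixels), "position" and "attitude" of the camera in the world; the wrist camera has in their place "hand_eye" (4x4, takes a point from camera to tool coordinates, whose origin is the TCP and whose axes are the flange's). Camera axes: x right, y down, z forward; pixel columns grow to the right and rows downward; lengths in m; the calibration is good to about 2 mm. The wrist camera is an equidistant fisheye: a pixel r from the principal point sees the ray r / f radians off the axis. A picture is of the moment at which its call begins: read the wrist's pose just before it. camera_info takes no time and is no camera call.
- job.sign_off(): hands the job in; it is judged then, once.
The state is a dict: "time_s": time; "qpos": joint angles; "joint_velocities": joint speeds; "joint_efforts": joint torques, N m; "position": TCP position; "ee_rot": TCP orientation; "force": force on the tool from outside, world axes, zero at the start; "torque": the same for the moment, N m; "gripper_width": finger opening in m; "grasp_force": force on a finger pad.
Only numpy, scipy, OpenCV 4.12 (cv2) and the standard library are available. Lean on these libraries where they do the work, as an engineer would, in place of code of your own. Each camera call takes 0.05 s, during which the arm holds its last target. There are 200 camera calls.

TASK

Set the small vacuum pump in its transport lock: take the upright crank grip and turn the flywheel slowly clockwise (seen from above) until you feel the compression stroke build up, peak and give way, stop right there, just past the peak, and let the grip go. Then press the lock button in the middle of the wheel fully down; it only goes in just past the peak, so press gently and never lean on it where it is blocked. Never spin the wheel fast or run it on to its end stop, and do not disturb the things around the pump.

Things in the scene. Friction and masses are not known exactly. Their poses are not given: they have to be found in the camera images.
- pump: the pump: a grey box 190 x 176 mm and 80 mm high, fixed to the worktop, under a flat aluminium flywheel. Origin at the centre of its underside, below the wheel's axis; z up; the front plate with the switch is at -x
- wheel_turn (a joint): angle of the flywheel (rad), growing clockwise seen from above; range -0.1 to 3.8 (end stop), starts at 0 to 0.35. The upright axis passes through the pump's origin; wheel 172 mm across, top face 104 mm above the worktop. Friction: 0 to 3 N at the grip. The compression peak lies somewhere between 1.15 and 2.55, different every time and not visible (see wheel_face)
- wheel_face (a point): centre of the wheel's top face. The feel at the grip: over the last 0.8 rad before the peak the resistance grows smoothly to 9 to 13 N; at the peak it gives way within 0.1 rad to almost nothing or a slight pull ahead, then the wheel turns freely and stays where it is left. 0.7 to 0.8 rad past the peak comes a second, narrow hump: too far, but the wheel can be turned back
- crank_grip: the upright black cylindrical crank grip on the flywheel, 24 mm in diameter and 46 mm high, 68 mm from the wheel's axis; it spins freely on its own pin, so it can be held from above without turning the hand. Origin on its axis at the wheel's top face (104 mm above the worktop), z up along it
- lock_button: the round steel lock button on the wheel's axis, 26 mm in diameter; it stands 16.5 mm above the wheel's top face when up. Origin on the axis at its lower edge, z up
- lock_top (a point): centre of the lock button's top face, on the wheel's axis
- lock_travel (a joint): how far the lock button has been pressed down (m): 0 up, 0.012 fully down. It moves against about 3 N of friction and stays where it is left. Away from the lock position it is blocked after about 3 mm; it goes down only while the wheel stands 0.05 to 0.3 rad past the peak
- stopper: brown rubber stopper, 34 mm across, 26 mm high, standing beside the pump; bystander; origin at the centre of its underside
- petri_dish: clear petri dish, 61 mm across, 13 mm high, lying behind the pump; bystander; origin at the centre of its underside
- timer: flat grey timer, 64 x 64 x 20 mm, to the right of the pump; bystander; origin at the centre of its underside
- sample_jar_0: white jar with white cap, 60 mm across, 85 mm high; bystander; origin at the centre of its underside

How it is judged:
By the outcome, as a careful person would: the job done as asked, in the order asked, and still so for the second after the job is handed in, with the robot touching nothing.
It also fails if it takes over 72 s, if anything falls off the work surface, if the arm or the gripper's body presses on something with over 40 N, if the wrist force passes 120 N, or if a joint passes its speed limit or range.

## Working session

There is one attempt and no reset: what is moved stays moved. The work goes in short steps, Python scripts to look and compute and a shell command to move; the robot and the scene stay as the last step left them, time stands still between calls to the robot, and variables do not carry over. Pictures are saved under pics/ and viewed, at most 10 in all, crops included, and the job is handed in when it is done.

```bash
mkdir -p pics; ls; python3 - <<'E'
from bench import *
import cv2
s=get_state();print({k:(v if isinstance(v,(int,float)) else [round(float(x),3) for x in v]) for k,v in s.items()})
for n in("scene","top"):
    print(n,camera_info(n)); cv2.imwrite(f"pics/{n}0.png",grab_frame(n))
print(camera_info("wrist"))
E
```

```text
pics
{'time_s': 0.0, 'qpos': [1.083, 0.469, -0.049, 1.534, 0.024, 1.141, -0.082], 'joint_velocities': [0.0, 0.0, 0.001, 0.002, -0.001, -0.0, -0.001], 'joint_efforts': [0.001, -51.031, -0.047, -23.771, 0.01, 0.007, 0.0], 'position': [0.299, -0.605, 0.241], 'ee_rot': [-3.057, -0.714, 0.001], 'force': [-0.041, 0.896, 0.975], 'torque': [-0.013, 0.013, 0.003], 'grasp_force': 0.0, 'gripper_width': 0.08490288531149702}
scene {'K': array([[365.97374501,   0.        , 318.19072068],
       [  0.        , 365.97374501, 202.32799632],
       [  0.        ,   0.        ,   1.        ]]), 'position': array([0.21332834, 0.37384268, 0.68593061]), 'attitude': array([-0.81841799,  2.50702386, -1.12903835])}
top {'K': array([[368.95662779,   0.        , 329.68036285],
       [  0.        , 368.95662779, 194.75878739],
       [  0.        ,   0.        ,   1.        ]]), 'position': array([ 0.27983735, -0.27967587,  1.10296948]), 'attitude': array([-2.33347673,  1.6436558 , -0.26218433])}
{'K': array([[309.70691629,   0.        , 322.37082328],
       [  0.        , 309.70691629, 207.00030773],
       [  0.        ,   0.        ,   1.        ]]), 'hand_eye': array([[ 4.14946956e-04, -9.59006853e-01, -2.83382573e-01,
         7.30471648e-02],
       [ 9.99999772e-01,  2.47049616e-04,  6.28212892e-04,
        -4.92870786e-04],
       [-5.32450913e-04, -2.83382769e-01,  9.59006737e-01,
        -1.32060684e-01],
       [ 0.00000000e+00,  0.00000000e+00,  0.00000000e+00,
         1.00000000e+00]])}
```

View pics/top0.png

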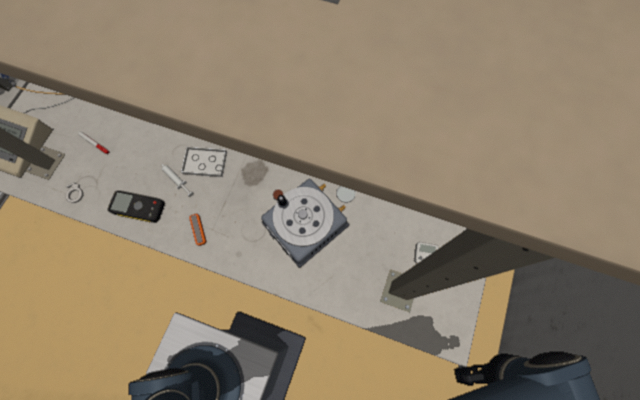

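View pics/scene0.png

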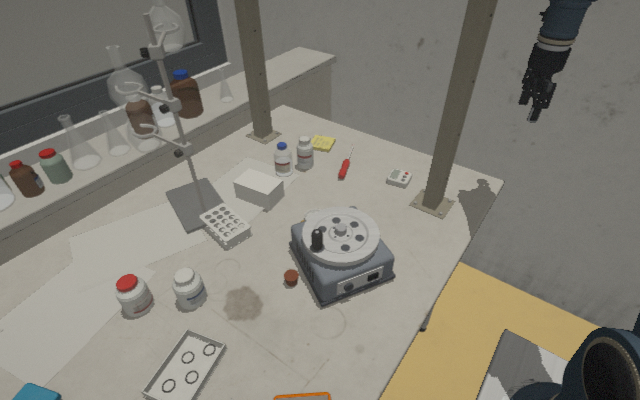

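The top view shows the pump at about (303,215), with the grip near (282,199) and a shelf edge behind it. In the scene view the button is near (340,228) and the grip near (317,238). I'll enlarge both and triangulate.

```bash
python3 - <<'E'
import cv2,numpy as np
a=cv2.imread('pics/top0.png')[160:280,240:380]; b=cv2.imread('pics/scene0.png')[190:310,270:410]
o=np.hstack([cv2.resize(i,None,fx=2.85,fy=4.5,interpolation=3) if 0 else cv2.resize(i,(399,342),interpolation=cv2.INTER_CUBIC) for i in(a,b)])
cv2.imwrite('pics/crop0.png',o)
E
cat > h.py <<'E'
import numpy as np,cv2
from scipy.spatial.transform import Rotation as R
from bench import *
def ray(n,uv,st=None):
    c=camera_info(n);K=c['K']
    x=(uv[0]-K[0,2])/K[0,0];y=(uv[1]-K[1,2])/K[1,1]
    if n=='wrist':
        r=np.hypot(x,y);d=np.array([x/r*np.sin(r),y/r*np.sin(r),np.cos(r)]) if r else np.array([0,0,1.])
        Rt=R.from_rotvec(st['ee_rot']);H=c['hand_eye']
        return Rt.apply(H[:3,3])+st['position'],Rt.apply(H[:3,:3]@d)
    d=np.array([x,y,1]);d/=np.linalg.norm(d)
    return np.array(c['position']),R.from_rotvec(c['attitude']).apply(d)
def tri(*rs):
    A=np.zeros((3,3));b=np.zeros(3)
    for p,d in rs:
        P=np.eye(3)-np.outer(d,d);A+=P;b+=P@p
    x=np.linalg.solve(A,b)
    return x.round(4),[round(float(np.linalg.norm((np.eye(3)-np.outer(d,d))@(x-p))),4) for p,d in rs]
def onz(r,z): p,d=r;return (p+d*(z-p[2])/d[2]).round(4)
E
```

```text
(no output)
```

View pics/crop0.png

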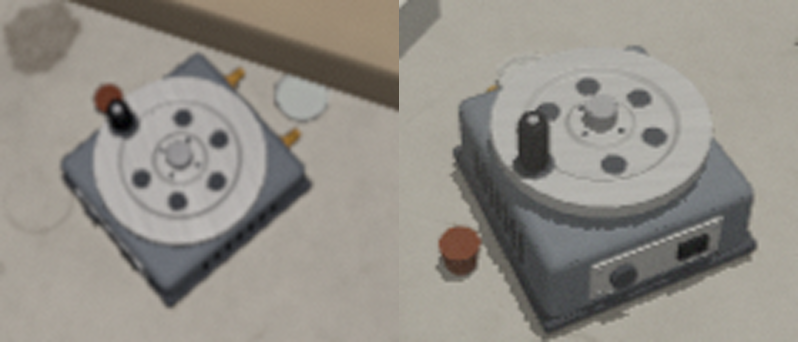

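Top crop: button top is at (302.5,213.4), grip top at (280.4,196.5) and grip base at (283.9,205.6). Scene: button top is at (340.9,225.4), grip top at (317,230) and base at (316.7,248.6).

```bash
python3 - <<'E'
from h import *
T=lambda *p:ray('top',p);S=lambda *p:ray('scene',p)
b=tri(T(302.5,213.4),S(340.9,225.4));g=tri(T(280.4,196.5),S(317,230));gb=tri(T(283.9,205.6),S(316.7,248.6))
print('btn',b,'grip',g,'base',gb, 'r',np.linalg.norm((g[0]-b[0])[:2]))
f=onz(S(317,230),.15);bb=onz(S(340.9,225.4),.1205);print(f,bb,onz(T(280.4,196.5),.15),onz(T(302.5,213.4),.1205))
print('stopper',tri(T(278,194),S(291,274)))
for z in(0,.1,.4,.6,.8):print(z,[onz(T(*p),z)[:2] for p in((0,65),(350,180),(640,280))])
print('post',onz(T(400,290),0),onz(T(470,235),.6))
s=get_state();print(R.from_rotvec(s['ee_rot']).as_matrix().round(3))
E
```

```text
btn (array([ 0.5167, -0.1046,  0.1233]), [0.0004, 0.0004]) grip (array([ 0.5319, -0.0373,  0.1565]), [0.0007, 0.0007]) base (array([ 0.5306, -0.0399,  0.0957]), [0.004, 0.004]) r 0.06899514475671457
[ 0.5349 -0.0423  0.15  ] [ 0.5186 -0.107   0.1205] [ 0.5343 -0.0353  0.15  ] [ 0.517  -0.1042  0.1205]
stopper (array([0.5728, 0.0065, 0.0274]), [0.0007, 0.0007])
0 [array([0.6995, 1.155 ]), array([ 0.7008, -0.186 ]), array([ 0.6878, -1.0796])]
0.1 [array([0.6615, 1.0249]), array([ 0.6627, -0.1945]), array([ 0.6508, -1.0071])]
0.4 [array([0.5473, 0.6347]), array([ 0.5482, -0.22  ]), array([ 0.5399, -0.7895])]
0.6 [array([0.4712, 0.3746]), array([ 0.4718, -0.237 ]), array([ 0.4659, -0.6444])]
0.8 [array([0.3951, 0.1144]), array([ 0.3955, -0.254 ]), array([ 0.3919, -0.4994])]
post [ 0.4257 -0.4324  0.    ] [ 0.4501 -0.4196  0.6   ]
[[ 0.897  0.443 -0.001]
 [ 0.443 -0.897  0.002]
 [-0.    -0.002 -1.   ]]
```

Button measured at (0.517,-0.105,0.122) and grip top at (0.533,-0.038,0.155). The radius comes out at 69 mm, and both heights agree with the text. I'll go round the post at small radius and stop above the pump.

```bash
python3 -m inch '[[0,0.01,-0.047,0,0],[0,0.019,-0.094,0,0],[0,0.028,-0.141,0,0],[0,0.038,-0.188,0,0],[0,0.08,-0.21,0,0],[0,0.12,-0.24,0,0],[0,0.154,-0.264,0,0],[0,0.154,-0.264,0,0]]'
```

```text
time_s: 0.9
position: [0.3226, -0.2951, 0.2424]
ee_rot: [-3.055, -0.729, -0.002]
force: [0.3, -0.5, -1.4]
gripper_width: 0.0853
grasp_force: 0.0
```

```bash
python3 -m inch '[[0,0.04,-0.018,0,-7],[0,0.08,-0.036,0,-14],[0,0.12,-0.054,0,-21],[0,0.16,-0.072,0,-28],[0,0.2,-0.09,0,-35],[0,0.24,-0.108,0,-42],[0,0.28,-0.126,0,-49],[0,0.303,-0.135,0,-52],[0,0.303,-0.135,0,-52],[0,0.303,-0.135,0,-52]]'; python3 - <<'E'
from h import *
s=get_state();im=grab_frame('wrist');cv2.imwrite('pics/w1.png',im)
print(s['position'],s['ee_rot'],s['force'])
E
```

```text
time_s: 1.9
position: [0.5317, -0.0457, 0.2416]
ee_rot: [-2.436, -1.982, 0.002]
force: [-0.3, -1.3, 0.5]
gripper_width: 0.0854
grasp_force: 0.0
[ 0.53171568 -0.04569511  0.24163344] [-2.43639473e+00 -1.98206324e+00  2.18721758e-03] [-0.34930713 -1.29008845  0.45288399]
```

View pics/w1.png

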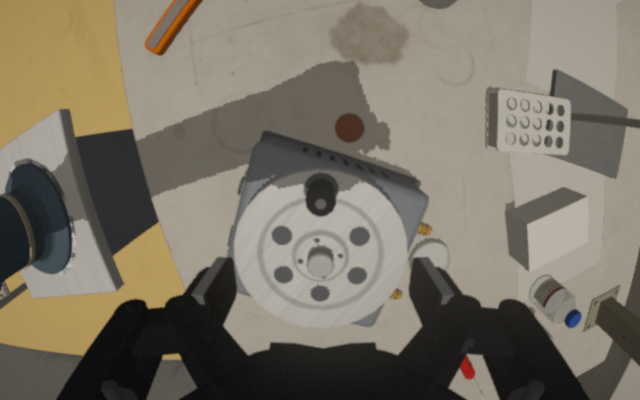

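The wrist view shows the grip top at about (321,204), the button top at (320,267), and the wheel centred near (321,250).

```bash
python3 - <<'E'
from h import *
s=get_state()
T=lambda *p:ray('top',p);S=lambda *p:ray('scene',p);W=lambda *p:ray('wrist',p,s)
print(tri(T(302.5,213.4),S(340.9,225.4),W(320,267)),onz(W(320,267),.1205))
print(tri(T(280.4,196.5),S(317,230),W(321,204)),onz(W(321,204),.15))
print(onz(W(234,250),.104),onz(W(408,250),.104),onz(W(321,172),.104),onz(W(321,328),.104))
M=R.from_rotvec(s['ee_rot']).as_matrix();print(M.round(3))
E
```

```text
(array([ 0.5172, -0.1044,  0.1222]), [0.0006, 0.0009, 0.0009]) [ 0.5175 -0.1043  0.1205]
(array([ 0.5324, -0.0369,  0.1556]), [0.0004, 0.0013, 0.0011]) [ 0.5326 -0.0375  0.15  ]
[ 0.4363 -0.0788  0.104 ] [ 0.6035 -0.1136  0.104 ] [ 0.5358 -0.0216  0.104 ] [ 0.5007 -0.1879  0.104 ]
[[ 0.205  0.979 -0.002]
 [ 0.979 -0.205 -0.001]
 [-0.001 -0.001 -1.   ]]
```

```bash
python3 -m inch '[[0,0.008,-0.001,0,0],[0,0.008,-0.001,0.03,0],[0,0.008,-0.001,0.06,0],[0,0.008,-0.001,0.085,0],[0,0.008,-0.001,0.1,0],[0,0.008,-0.001,0.112,0],[0,0.008,-0.001,0.112,0],[0,0.008,-0.001,0.112,0]]'; python3 -c "
from bench import *;s=get_state();print(s['position'],s['qpos'].round(2) if hasattr(s['qpos'],'round') else s['qpos'])"
```

```text
time_s: 2.75
position: [0.533, -0.0372, 0.1309]
ee_rot: [2.437, 1.982, 0.001]
force: [-0.3, 0.2, 0.5]
gripper_width: 0.0854
grasp_force: 0.0
[ 0.53295163 -0.0372235   0.13086206] [ 0.39  0.42 -0.5   1.96  0.27  0.83 -0.46]
```

```bash
python3 -m inch '[[255,0,0,0.001,0],[255,0,0,0.001,0],[255,0,0,0.001,0],[255,0,0,0.001,0],[255,0,0,0.001,0],[255,0,0,0.001,0],[255,0,0,0.001,0],[255,0,0,0.001,0]]'
```

```text
time_s: 3.55
position: [0.533, -0.0371, 0.1298]
ee_rot: [2.436, 1.983, 0.001]
force: [-0.1, 0.1, 5.9]
gripper_width: 0.0228
grasp_force: 59.0
```

```bash
cat > c.py <<'E'
import sys
from h import *
C=np.array([.5175,-.1045]);r=.0685
s=get_state();M=R.from_rotvec(s['ee_rot']).as_matrix();p=np.array(s['position'])[:2]-C
v=np.array([M[:2,0]@p,M[:2,1]@p]);a=np.arctan2(v[1],v[0]);f=np.array(s['force'])
t=np.array([p[1],-p[0]])/np.linalg.norm(p);rd=p/np.linalg.norm(p)
print(f"a={a:.3f} r={np.linalg.norm(p)*1e3:.1f}mm Ft={f[:2]@t:.1f} Fr={f[:2]@rd:.1f} Fz={f[2]:.1f} z={s['position'][2]:.4f} w={s['gripper_width']:.4f} t={s['time_s']:.2f}")
if len(sys.argv)>1:
    st=float(sys.argv[2]);n=int(sys.argv[3]);a0=float(sys.argv[1])
    q=lambda a:r*np.array([np.cos(a),np.sin(a)])
    for k in range(1,n+1):print(f"{a0+k*st:.3f}",(q(a0+k*st)-q(a0)).round(4))
E
python3 c.py 0.017 0.03 10; python3 c.py 0.317 0.03 10
```

```text
a=0.021 r=69.1mm Ft=-0.1 Fr=0.1 Fz=5.9 z=0.1298 w=0.0228 t=3.55
0.047 [-0.0001  0.0021]
0.077 [-0.0002  0.0041]
0.107 [-0.0004  0.0062]
0.137 [-0.0006  0.0082]
0.167 [-0.0009  0.0102]
0.197 [-0.0013  0.0122]
0.227 [-0.0017  0.0143]
0.257 [-0.0022  0.0162]
0.287 [-0.0028  0.0182]
0.317 [-0.0034  0.0202]
a=0.021 r=69.1mm Ft=-0.1 Fr=0.1 Fz=5.9 z=0.1298 w=0.0228 t=3.55
0.347 [-0.0007  0.0019]
0.377 [-0.0014  0.0039]
0.407 [-0.0022  0.0058]
0.437 [-0.003   0.0076]
0.467 [-0.0039  0.0095]
0.497 [-0.0049  0.0113]
0.527 [-0.0059  0.0131]
0.557 [-0.0069  0.0149]
0.587 [-0.0081  0.0166]
0.617 [-0.0092  0.0183]
```

```bash
python3 -m inch '[[255,-0.0001,0.0021,0,0],[255,-0.0002,0.0041,0,0],[255,-0.0004,0.0062,0,0],[255,-0.0006,0.0082,0,0],[255,-0.0009,0.0102,0,0],[255,-0.0013,0.0122,0,0],[255,-0.0017,0.0143,0,0],[255,-0.0022,0.0162,0,0],[255,-0.0028,0.0182,0,0],[255,-0.0034,0.0202,0,0]]' >/dev/null; python3 c.py
python3 -m inch '[[255,-0.0007,0.0019,0,0],[255,-0.0014,0.0039,0,0],[255,-0.0022,0.0058,0,0],[255,-0.003,0.0076,0,0],[255,-0.0039,0.0095,0,0],[255,-0.0049,0.0113,0,0]]' >/dev/null; python3 c.py 0.497 0.03 4
```

```text
a=0.305 r=69.0mm Ft=-3.6 Fr=-1.8 Fz=7.4 z=0.1298 w=0.0226 t=4.55
a=0.482 r=68.9mm Ft=-4.1 Fr=-2.4 Fz=8.3 z=0.1298 w=0.0223 t=5.15
0.527 [-0.001   0.0018]
0.557 [-0.0021  0.0036]
0.587 [-0.0032  0.0053]
0.617 [-0.0043  0.007 ]
```

```bash
python3 -m inch '[[255,-0.001,0.0018,0,0],[255,-0.0021,0.0036,0,0],[255,-0.0032,0.0053,0,0],[255,-0.0043,0.007,0,0]]' >/dev/null; for a in 0.617 0.707 0.797 0.887 0.977 1.067 1.157 1.247; do python3 c.py $a 0.03 3;done
```

```text
a=0.599 r=68.8mm Ft=-3.9 Fr=-1.9 Fz=9.0 z=0.1298 w=0.0221 t=5.55
0.647 [-0.0012  0.0017]
0.677 [-0.0025  0.0033]
0.707 [-0.0038  0.0049]
a=0.599 r=68.8mm Ft=-3.9 Fr=-1.9 Fz=9.0 z=0.1298 w=0.0221 t=5.55
0.737 [-0.0014  0.0015]
0.767 [-0.0028  0.003 ]
0.797 [-0.0042  0.0045]
a=0.599 r=68.8mm Ft=-3.9 Fr=-1.9 Fz=9.0 z=0.1298 w=0.0221 t=5.55
0.827 [-0.0015  0.0014]
0.857 [-0.003   0.0028]
0.887 [-0.0046  0.0041]
a=0.599 r=68.8mm Ft=-3.9 Fr=-1.9 Fz=9.0 z=0.1298 w=0.0221 t=5.55
0.917 [-0.0016  0.0013]
0.947 [-0.0033  0.0025]
0.977 [-0.0049  0.0037]
a=0.599 r=68.8mm Ft=-3.9 Fr=-1.9 Fz=9.0 z=0.1298 w=0.0221 t=5.55
1.007 [-0.0017  0.0011]
1.037 [-0.0035  0.0022]
1.067 [-0.0053  0.0032]
a=0.599 r=68.8mm Ft=-3.9 Fr=-1.9 Fz=9.0 z=0.1298 w=0.0221 t=5.55
1.097 [-0.0018  0.001 ]
1.127 [-0.0037  0.0019]
1.157 [-0.0055  0.0027]
a=0.599 r=68.8mm Ft=-3.9 Fr=-1.9 Fz=9.0 z=0.1298 w=0.0221 t=5.55
1.187 [-0.0019  0.0008]
1.217 [-0.0038  0.0015]
1.247 [-0.0057  0.0022]
a=0.599 r=68.8mm Ft=-3.9 Fr=-1.9 Fz=9.0 z=0.1298 w=0.0221 t=5.55
1.277 [-0.002   0.0006]
1.307 [-0.0039  0.0012]
1.337 [-0.0059  0.0017]
```

```bash
python3 -m inch '[[255,-0.0012,0.0017,0,0],[255,-0.0025,0.0033,0,0],[255,-0.0038,0.0049,0,0]]' >/dev/null; python3 c.py; python3 -m inch '[[255,-0.0014,0.0015,0,0],[255,-0.0028,0.003,0,0],[255,-0.0042,0.0045,0,0]]' >/dev/null; python3 c.py
```

```text
a=0.688 r=68.7mm Ft=-3.4 Fr=-3.0 Fz=8.4 z=0.1298 w=0.0221 t=5.85
a=0.776 r=68.6mm Ft=-4.0 Fr=-3.5 Fz=7.4 z=0.1298 w=0.0223 t=6.15
```

```bash
python3 -m inch '[[255,-0.0015,0.0014,0,0],[255,-0.003,0.0028,0,0],[255,-0.0046,0.0041,0,0]]' >/dev/null; python3 c.py; python3 -m inch '[[255,-0.0016,0.0013,0,0],[255,-0.0033,0.0025,0,0],[255,-0.0049,0.0037,0,0]]' >/dev/null; python3 c.py
```

```text
a=0.863 r=68.5mm Ft=-3.6 Fr=-4.4 Fz=7.9 z=0.1298 w=0.0225 t=6.45
a=0.950 r=68.4mm Ft=-3.1 Fr=-4.4 Fz=9.2 z=0.1298 w=0.0225 t=6.75
```

```bash
python3 -m inch '[[255,-0.0017,0.001,0,0],[255,-0.0036,0.002,0,0],[255,-0.0054,0.003,0,0]]' >/dev/null; python3 c.py; python3 -m inch '[[255,-0.0018,0.0009,0,0],[255,-0.0037,0.0017,0,0],[255,-0.0055,0.0026,0,0]]' >/dev/null; python3 c.py
```

```text
a=1.034 r=68.3mm Ft=-4.4 Fr=-3.4 Fz=7.3 z=0.1298 w=0.0226 t=7.05
a=1.116 r=68.2mm Ft=-5.0 Fr=-4.0 Fz=7.4 z=0.1298 w=0.0223 t=7.35
```

Resistance is starting to build, so I'll keep the steps small and read the force after each.

```bash
python3 -m inch '[[255,-0.0019,0.0007,0,0],[255,-0.0038,0.0014,0,0],[255,-0.0057,0.0021,0,0]]' >/dev/null; python3 c.py; python3 -m inch '[[255,-0.002,0.0006,0,0],[255,-0.0039,0.0011,0,0],[255,-0.0059,0.0016,0,0]]' >/dev/null; python3 c.py;  for a in 1.337 1.427 1.517 1.607 1.697 1.787 1.877 1.967 2.057 2.147 2.237; do python3 c.py $a 0.03 3|tail -3;done
```

```text
a=1.198 r=68.1mm Ft=-5.2 Fr=-3.0 Fz=7.4 z=0.1298 w=0.0227 t=7.65
a=1.277 r=68.0mm Ft=-6.2 Fr=-2.7 Fz=6.5 z=0.1298 w=0.0228 t=7.95
1.367 [-0.002   0.0004]
1.397 [-0.004   0.0008]
1.427 [-0.0061  0.0012]
1.457 [-0.002   0.0003]
1.487 [-0.0041  0.0005]
1.517 [-0.0061  0.0006]
1.547 [-0.0021  0.0001]
1.577 [-0.0041  0.0001]
1.607 [-0.0062  0.0001]
1.637 [-0.0021 -0.0001]
1.667 [-0.0041 -0.0003]
1.697 [-0.0061 -0.0005]
1.727 [-0.002  -0.0003]
1.757 [-0.0041 -0.0006]
1.787 [-0.0061 -0.001 ]
1.817 [-0.002  -0.0005]
1.847 [-0.004 -0.001]
1.877 [-0.006  -0.0016]
1.907 [-0.0019 -0.0006]
1.937 [-0.0039 -0.0014]
1.967 [-0.0058 -0.0021]
1.997 [-0.0019 -0.0008]
2.027 [-0.0037 -0.0017]
2.057 [-0.0056 -0.0026]
2.087 [-0.0018 -0.001 ]
2.117 [-0.0036 -0.002 ]
2.147 [-0.0053 -0.0031]
2.177 [-0.0017 -0.0011]
2.207 [-0.0034 -0.0023]
2.237 [-0.005  -0.0036]
2.267 [-0.0016 -0.0013]
2.297 [-0.0032 -0.0026]
2.327 [-0.0047 -0.004 ]
```

```bash
python3 -m inch '[[255,-0.002,0.0004,0,0],[255,-0.004,0.0009,0,0],[255,-0.0061,0.0013,0,0]]' >/dev/null; python3 c.py; python3 -m inch '[[255,-0.002,0.0003,0,0],[255,-0.0041,0.0006,0,0],[255,-0.0061,0.0008,0,0]]' >/dev/null; python3 c.py
```

```text
a=1.357 r=67.9mm Ft=-7.4 Fr=-3.7 Fz=6.4 z=0.1299 w=0.0225 t=8.25
a=1.434 r=67.8mm Ft=-9.0 Fr=-4.0 Fz=6.3 z=0.1298 w=0.0226 t=8.55
```

```bash
python3 -m inch '[[255,-0.0021,0.0001,0,0],[255,-0.0041,0.0002,0,0],[255,-0.0062,0.0003,0,0]]' >/dev/null; python3 c.py; python3 -m inch '[[255,-0.0021,0,0,0],[255,-0.0041,-0.0001,0,0]]' >/dev/null; python3 c.py
```

```text
a=1.509 r=67.7mm Ft=-10.7 Fr=-4.2 Fz=4.9 z=0.1299 w=0.0227 t=8.85
a=1.560 r=67.6mm Ft=-11.4 Fr=-2.6 Fz=4.6 z=0.1299 w=0.0226 t=9.05
```

```bash
python3 -m inch '[[255,-0.0021,-0.0001,0,0],[255,-0.0041,-0.0003,0,0]]' >/dev/null; python3 c.py; python3 -m inch '[[255,-0.0021,-0.0002,0,0],[255,-0.0041,-0.0004,0,0]]' >/dev/null; python3 c.py
```

```text
a=1.606 r=67.6mm Ft=-14.2 Fr=-2.8 Fz=2.7 z=0.1299 w=0.0223 t=9.25
a=1.666 r=67.5mm Ft=-11.7 Fr=-3.2 Fz=3.4 z=0.1299 w=0.0225 t=9.45
```

```bash
python3 -m inch '[[255,-0.0014,-0.0002,0,0],[255,-0.0014,-0.0002,0,0]]' >/dev/null; python3 c.py;
```

```text
a=1.746 r=67.5mm Ft=-2.1 Fr=-5.8 Fz=7.9 z=0.1298 w=0.0225 t=9.65
```

It gave way: Ft fell from 14 N to 2 N, with the peak at a≈1.65. I'll go a little further to centre in the window, then check that it settles.

```bash
python3 -m inch '[[255,-0.0015,-0.0004,0,0],[255,-0.0034,-0.0009,0,0],[255,-0.0034,-0.0009,0,0],[255,-0.0034,-0.0009,0,0]]' >/dev/null; python3 c.py
```

```text
a=1.847 r=67.4mm Ft=1.3 Fr=-6.3 Fz=10.3 z=0.1298 w=0.0226 t=10.05
```

```bash
python3 -m inch '[[150,0,0,0,0],[130,0,0,0,0],[130,0,0,0,0],[130,0,0,0,0],[130,0,0,0,0]]'; python3 -m inch '[[130,0,0,-0.01,0],[130,0,0,-0.025,0],[130,0,0,-0.045,0],[130,0,0,-0.07,0],[130,0,0,-0.09,0],[130,0,0,-0.09,0],[130,0,0,-0.09,0]]'; python3 - <<'E'
from h import *
s=get_state();np.save('s2.npy',s,allow_pickle=True);cv2.imwrite('pics/w2.png',grab_frame('wrist'));print(s['position'],s['ee_rot'])
E
```

```text
time_s: 10.55
position: [0.579, -0.1366, 0.1292]
ee_rot: [-2.437, -1.983, -0.0]
force: [-0.6, -0.5, -0.3]
gripper_width: 0.0418
grasp_force: 0.0
time_s: 11.25
position: [0.5791, -0.1366, 0.2204]
ee_rot: [2.435, 1.982, 0.001]
force: [-0.2, 0.1, -0.1]
gripper_width: 0.0418
grasp_force: 0.0
[ 0.5791123  -0.13661972  0.22035659] [2.43531890e+00 1.98209847e+00 1.43089775e-03]
```

View pics/w2.png

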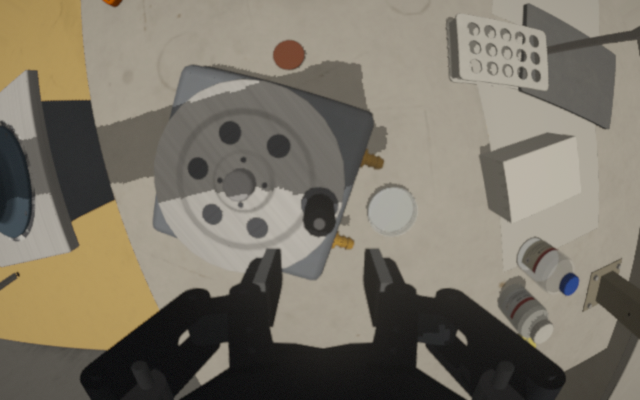

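The grip is free, with its top at about (319,214). The button top is at (237,184). I'll check both positions.

```bash
python3 - <<'E'
from h import *
s=get_state();M=R.from_rotvec(s['ee_rot']).as_matrix()
b=onz(ray('wrist',(236.5,184.5),s),.1205);g=onz(ray('wrist',(319.5,215),s),.15)
C=np.array([.5175,-.1045]);v=(g[:2]-C)@M[:2,:2];print(b,g,np.arctan2(v[1],v[0]),np.hypot(*v))
d=np.r_[C,0.2]-s['position'];print('to C tool',(M.T@d).round(4))
E
```

```text
[ 0.518  -0.1005  0.1205] [ 0.5787 -0.1287  0.15  ] 1.7428792967232658 0.06581094073876703
to C tool [ 0.0191 -0.0663  0.0193]
```

```bash
python3 - <<'E'
from h import *
w=cv2.imread('pics/w2.png')[150:260,190:370]
t=grab_frame('top')[180:250,255:350];
cv2.imwrite('pics/top2.png',t)
o=np.vstack([cv2.resize(w,(720,440),interpolation=2)])
cv2.imwrite('pics/crop2.png',o)
E
```

```text
(no output)
```

View pics/crop2.png

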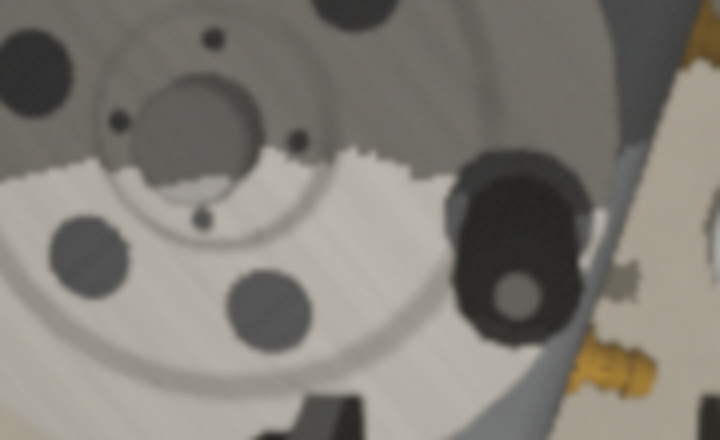

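The crop puts the grip top at (319.3,222.8) and the button top at (237.5,185.5).

```bash
python3 - <<'E'
from h import *
s=get_state();M=R.from_rotvec(s['ee_rot']).as_matrix()
b=onz(ray('wrist',(237.5,185.5),s),.1205);g=onz(ray('wrist',(319.3,222.8),s),.15)
for C in(np.array([.5175,-.1045]),b[:2]):
  v=(g[:2]-C)@M[:2,:2];print(b,g,np.arctan2(v[1],v[0]),np.hypot(*v))
E
```

```text
[ 0.5184 -0.1014  0.1205] [ 0.5771 -0.134   0.15  ] 1.825936288389595 0.06650115557539642
[ 0.5184 -0.1014  0.1205] [ 0.5771 -0.134   0.15  ] 1.8732775031460531 0.0671449464621715
```

```bash
python3 -m inch '[[255,0.003,-0.01,0,-8],[255,0.006,-0.02,0,-16],[255,0.009,-0.03,0,-24],[255,0.012,-0.04,0,-32],[255,0.015,-0.05,0,-40],[255,0.018,-0.06,0,-48],[255,0.0198,-0.0672,0,-56],[255,0.0198,-0.0672,0,-64],[255,0.0198,-0.0672,0,-72],[255,0.0198,-0.0672,0,-74]]';python3 -m inch '[[255,0,0,0.02,0],[255,0,0,0.04,0],[255,0,0,0.06,0],[255,0,0,0.07,0],[255,0,0,0.07,0]]'; python3 - <<'E'
from h import *
s=get_state();cv2.imwrite('pics/w3.png',grab_frame('wrist')); 
c=grab_frame('scene')[180:280,270:410];cv2.imwrite('pics/s3.png',cv2.resize(c,(700,500),interpolation=2));print(env.finger_overhang,s['qpos'],R.from_rotvec(s['ee_rot']).as_matrix().round(3))
E
```

```text
time_s: 12.35
position: [0.5164, -0.1036, 0.2183]
ee_rot: [-0.747, -3.049, -0.001]
force: [-0.3, 0.2, 0.3]
gripper_width: -0.0
grasp_force: 0.0
time_s: 12.85
position: [0.5158, -0.1034, 0.1475]
ee_rot: [-0.751, -3.046, -0.0]
force: [-0.2, -0.1, 0.1]
gripper_width: -0.0002
grasp_force: 0.0
0.011 [ 0.71152374  0.44300639 -0.75348946  1.94903546  0.38218234  0.90026546
  0.84987316] [[-0.885  0.465 -0.004]
 [ 0.465  0.885  0.001]
 [ 0.004 -0.001 -1.   ]]
```

View pics/s3.png

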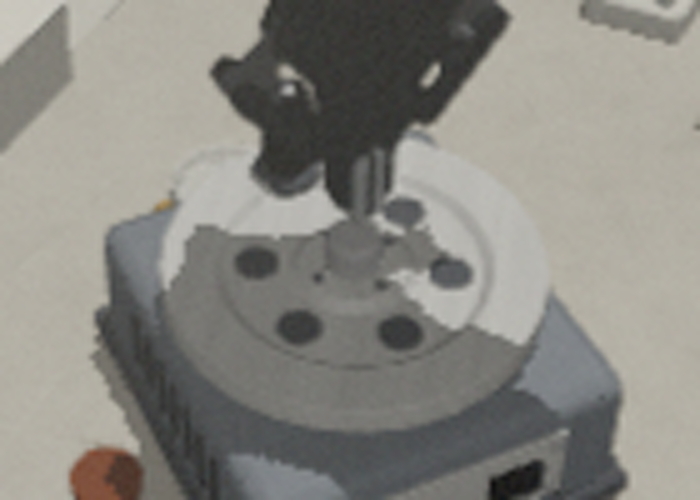

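View pics/w3.png

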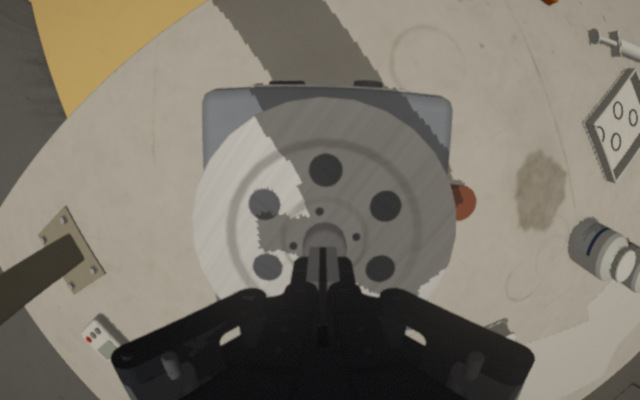

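The closed fingertips stand centred over the button and clear of the grip. I'll approach, then press gently.

```bash
python3 -m inch '[[255,-0.001,0.0005,0.006,0],[255,-0.001,0.0005,0.012,0],[255,-0.001,0.0005,0.014,0],[255,-0.001,0.0005,0.014,0]]'|egrep 'pos|force';for i in 1; do python3 -m inch '[[255,0,0,0.001,0],[255,0,0,0.002,0],[255,0,0,0.002,0]]'|egrep 'pos|force'; done; python3 -m inch '[[255,0,0,0.001,0],[255,0,0,0.002,0],[255,0,0,0.002,0]]'|egrep 'pos|force'
```

```text
position: [0.518, -0.1036, 0.135]
force: [0.4, 1.1, -0.2]
grasp_force: 0.0
position: [0.5182, -0.1036, 0.1333]
force: [0.6, 1.0, -0.7]
grasp_force: 0.0
position: [0.5183, -0.1036, 0.1313]
force: [0.0, -0.4, 0.5]
grasp_force: 0.0
```

```bash
python3 -m inch '[[255,0,0,0.001,0],[255,0,0,0.002,0],[255,0,0,0.002,0]]'|egrep 'pos|^force'; python3 -m inch '[[255,0,0,0.001,0],[255,0,0,0.001,0]]'|egrep 'pos|^force'
```

```text
position: [0.5183, -0.1036, 0.1293]
force: [-0.4, 0.3, 1.3]
position: [0.5183, -0.1036, 0.1283]
force: [-0.4, -0.4, 0.4]
```

```bash
python3 -m inch '[[255,0,0,0.001,0],[255,0,0,0.001,0]]'|egrep 'pos|^force'
```

```text
position: [0.5183, -0.1036, 0.1272]
force: [0.2, 0.4, 1.2]
```

```bash
python3 -m inch '[[255,0,0,0.001,0],[255,0,0,0.001,0]]'|egrep 'pos|^force'
```

```text
position: [0.5183, -0.1036, 0.1262]
force: [0.7, 0.0, 1.6]
```

```bash
python3 -m inch '[[255,0,0,0.001,0],[255,0,0,0.001,0]]'|egrep 'pos|^force'
```

```text
position: [0.5183, -0.1036, 0.1252]
force: [-0.3, -0.2, 1.3]
```

```bash
python3 -m inch '[[255,0,0,0.001,0]]'|egrep 'pos|^force'
```

```text
position: [0.5183, -0.1036, 0.1244]
force: [0.0, 0.4, 2.2]
```

```bash
for k in 1; do python3 -m inch '[[255,0,0,0.001,0],[255,0,0,0.001,0]]'|egrep 'pos|^force'; done; python3 -m inch '[[255,0,0,0.001,0]]'|egrep 'pos|^force'
```

```text
position: [0.5183, -0.1036, 0.1232]
force: [0.7, -0.1, 0.2]
position: [0.5183, -0.1036, 0.1224]
force: [0.2, -0.6, 3.2]
```

```bash
python3 -m inch '[[255,0,0,0.001,0]]'|egrep 'pos|^force'
```

```text
position: [0.5183, -0.1036, 0.1213]
force: [0.5, 0.4, 2.2]
```

```bash
python3 -m inch '[[255,0,0,0.001,0]]'|egrep 'pos|^force'
```

```text
position: [0.5183, -0.1036, 0.1203]
force: [-0.6, 0.1, 3.2]
```

```bash
python3 -m inch '[[255,0,0,0.001,0]]'|egrep 'pos|^force'
```

```text
position: [0.5184, -0.1036, 0.1195]
force: [-2.8, -0.2, 13.0]
```

```bash
python3 -m inch '[[255,0,0,0.0007,0]]'|egrep 'pos|^force'
```

```text
position: [0.5184, -0.1036, 0.1195]
force: [-4.6, -0.8, 15.2]
```

The button stopped at tip height 0.1085, exactly the full 12 mm of travel. Now I'll lift off and check.

```bash
python3 -m inch '[[255,0,0,0,0],[255,0,0,-0.01,0],[255,0,0,-0.04,0],[255,0,0,-0.08,0],[255,0,0,-0.11,0],[255,0.03,0,-0.11,0],[255,0.06,0,-0.11,0],[255,0.06,0,-0.11,0]]'; python3 - <<'E'
from h import *
w=cv2.resize(grab_frame('wrist'),(480,300));s=cv2.resize(grab_frame('scene')[170:310,260:420],(320,280),interpolation=2)
cv2.imwrite('pics/f.png',np.hstack([w,np.vstack([s,np.zeros((20,320,3),np.uint8)])]))
E
```

```text
time_s: 16.65
position: [0.4619, -0.0739, 0.2285]
ee_rot: [-0.748, -3.049, 0.004]
force: [-0.2, 0.2, 0.6]
gripper_width: -0.0001
grasp_force: 0.0
```

View pics/f.png

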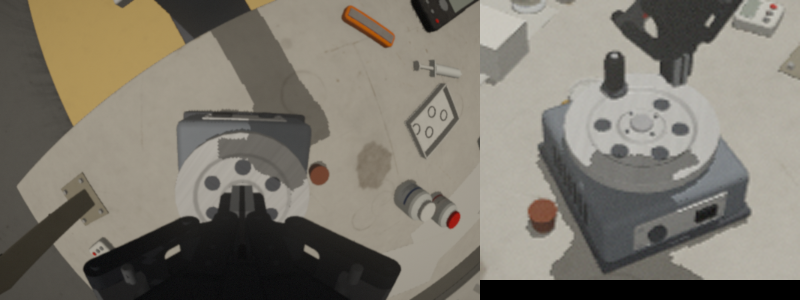

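The button now sits almost flush, at about (642,124) in the right half. The grip is free, the stopper hasn't moved, and the robot is clear.

```bash
python3 -c "
from bench import job;print(job.sign_off())"
```

```text
the job is handed in; nothing more can be done
None
```

The pump is in its transport lock and the job is handed in: I stopped the wheel about 0.2 rad past the compression peak, let the grip go, and pressed the lock button its full 12 mm, reaching 15 N only at the bottom; it took about 17 s, and the verdict was not shown.

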